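# Put the turned parts away in their dishes

### The job

Put the four turned metal parts that lie along the front of the bench (the two black rings, the brass ring and the solid steel disc) away in the four round wooden dishes, one in each, matched by size: the largest part in the largest dish, the next largest in the next, down to the smallest in the smallest. Each must lie flat on the floor of its dish, inside the rim. Leave the roll of tape and the black loupe where they stand.

Things in the scene. Friction and masses are not known exactly. Their poses are not given: they have to be found in the camera images.
- large_ring: The larger of the two black rings at the front (the two far at the back of the bench are fixed and no part of the job): a blackened steel setting ring with a wide hole, 62 mm outside diameter, 11 mm high. Origin at the centre of its underside; z up, along its axis; its yaw does not matter. It lies flat near the front edge of the bench at the start and can be gripped from above across its outside.
- small_ring: The smaller black ring: a blackened steel setting ring with a hole, 47 mm outside diameter, 13 mm high. Origin at the centre of its underside; z up, along its axis; its yaw does not matter. It lies flat near the front edge of the bench at the start and can be gripped from above across its outside.
- brass_collar: A thin-walled yellow brass ring with notches in its upper edge, 41 mm outside diameter, 10 mm high. Origin at the centre of its underside; z up, along its axis; its yaw does not matter. It lies flat near the front edge of the bench at the start and can be gripped from above across its outside.
- steel_disc: A solid grey turned steel disc with small slots in its top face, 32 mm diameter, 14 mm high. Origin at the centre of its underside; z up, along its axis; its yaw does not matter. It lies flat near the front edge of the bench at the start and can be gripped from above across its outside.
- dish_86: The largest fixed round dish of pale turned wood with a grey felt floor, 100 mm outside and 86 mm inside diameter. It is 9 mm high: its floor lies 6 mm above the bench and the flat rim, 7 mm wide, stands 3 mm above the floor. Origin at the centre of its underside, on the bench; z up; rotationally symmetric.
- dish_70: The second largest fixed round dish of pale turned wood with a grey felt floor, 84 mm outside and 70 mm inside diameter. It is 9 mm high: its floor lies 6 mm above the bench and the flat rim, 7 mm wide, stands 3 mm above the floor. Origin at the centre of its underside, on the bench; z up; rotationally symmetric.
- dish_60: The second smallest fixed round dish of pale turned wood with a grey felt floor, 74 mm outside and 60 mm inside diameter. It is 9 mm high: its floor lies 6 mm above the bench and the flat rim, 7 mm wide, stands 3 mm above the floor. Origin at the centre of its underside, on the bench; z up; rotationally symmetric.
- dish_50: The smallest fixed round dish of pale turned wood with a grey felt floor, 64 mm outside and 50 mm inside diameter. It is 9 mm high: its floor lies 6 mm above the bench and the flat rim, 7 mm wide, stands 3 mm above the floor. Origin at the centre of its underside, on the bench; z up; rotationally symmetric.
- tape_roll: A bystander, not to be moved: a loose roll of tan masking tape lying flat, 68 mm across, 19 mm high. Origin at the centre of its underside; z up. Left of it stands the tall dial comparator stand, a fixed obstacle 220 mm high: x 0.525 to 0.69, y -0.255 to -0.145. Right of it is the fixed open laptop, its base 26 mm high: the nearest corner at x 0.53, y -0.34, the front edge from there to x 0.44, y -0.66.
- loupe: A bystander, not to be moved: a loose black eye loupe, a small upright waisted cylinder 31 mm across and 31 mm high. Origin at the centre of its underside; z up. Right of it and behind the work stands a fixed balance, up to 97 mm high, from about x 0.50 at y 0.25 to x 0.56 at y 0; left behind it a fixed drive unit 80 mm high, beyond x 0.55.
Things that resemble listed ones, but are neither listed nor needed, are in the scene too. What is shaped like the large_ring but purple is not meant.

How it is judged:
By the outcome, as a careful person would: the job done as asked, in the order asked, and still so for the second after the job is handed in, with the robot touching nothing.
It also fails if it takes over 106 s, if anything falls off the work surface, if the arm or the gripper's body presses on something with over 40 N, if the wrist force passes 120 N, or if a joint passes its speed limit or range.

### The arm

A 6-joint arm with a two-finger parallel gripper is mounted at the origin on a cart in front of the work surface, level with it; the furniture and walls round the work are solid. World frame = base frame: x ahead of the robot, y to its left, z up, the work surface at z = 0. Lengths are in m, angles in degrees, forces in N, time in s.
With the tool pointing down it reaches from about 0.3 to 0.775 m from the base axis. Payload 14.6 kg.
Tool frame: the origin (TCP) lies between the finger pads; the fingertips stand 19 mm ahead of it and the grasp point (between the pads) is the TCP (bot.finger_overhang is the distance from the TCP to the fingertips, in m); z points along the fingers, y is the line along which they close (so a half turn about z gives the same grasp; the last joint's range is limited). The gripper opens to 85 mm and grips with 20 to 120 N. Pads are 22 mm wide; open, the fingers measure 114 mm over their backs; the gripper's body (76 mm by 85 mm) begins 54 mm behind the grasp point. The pads swing forward as they close: fully open they stand 13 mm farther back than shut.
Start: joints at [65.856, 17.183, 87.147, -0, 75.671, -3.816], TCP at [0.191, 0.516, 0.25] pointing down, gripper open.
Joint ranges: [-173.82, 173.82], [-45.26, 126.66], [13.44, 144.39], [-59.66, 239.66], [0, 175.72], [-146.38, 146.38]. Speed limits (degrees/s): [127.2, 127.2, 147.25, 180, 180, 180].

### API

Orientations are given as [roll, pitch, yaw] about the fixed x, y, z axes, in that order (R = Rz(yaw) Ry(pitch) Rx(roll)).
In Python, from plant import bot, optics, workorder gives the robot as it stands. The module is installed in compiled form; this text tells all that it offers.
- The arm moves only by the tool apply_moves, never from a script. Its argument "plan" is text: rows parted by semicolons, each of 6 numbers parted by spaces: the shift along the tool's x, y, z as a fraction of full scale, then the turn, a rotation vector about the tool's x, y, z as a fraction of full scale. A call has 1 to 8 rows; each row is the pose to reach, as a shift and turn from the pose commanded when the call began, along the tool's axes at that moment; what a row does not reach only later rows make up. Full scale, the value 1, is 0.25 m for a shift and 0.5 rad for a turn. A row lasts 1/8 s, in which the tool goes at most 62.5 mm and 10.7 degrees, less where a joint would pass 70% of its speed; a pose out of reach is approached as far as the arm can. A call with a number of a shift or a turn outside -1 to 1 is refused whole. A call with a gripper value outside its range is refused whole. "hand" is the closure, from 0 (fully open) to 1 (shut), set as the call begins (left out, the last holds). The fingers move at their own pace and stop on an object; "newtons" is the grip in N (left out, the last holds). Time passes only in rows, so rows that repeat a pose let the fingers close. It gives the time, the measured TCP pose, the force, the opening and the grip force at its end, in the units of the state.
- bot.observe(): the state, without advancing time (a new reading comes with each control period).
- optics.grab_frame(name): name is "side" or "top" or "wrist"; returns a dict with "color" (384x512x3 uint8, blue, green, red), "intrinsics" (3x3 intrinsics, pixels), "rvec" (rotation vector, rad) and "tvec" (3), from world to camera coordinates, as OpenCV has them. Camera axes: x right, y down, z forward; pixel columns grow to the right and rows downward; lengths in m; the calibration is good to about 2 mm. A picture is of the moment at which its call begins. There is no depth.
- workorder.job_done(): hands the job in; it is judged then, once.
The state is a dict: "clock": time; "qpos": joint angles; "joint_vel": joint speeds; "effort": joint torques, N m; "ee_pos": TCP position; "ee_rot": TCP orientation; "ft_force": force on the tool from outside, world axes, zero at the start; "ft_torque": the same for the moment, N m; "opening": finger opening in m; "grasp_force": force on a finger pad.
Only numpy, scipy, OpenCV 4.12 (cv2) and the standard library are available. Lean on these libraries where they do the work, as an engineer would, in place of code of your own. Each camera call takes 0.05 s, during which the arm holds its last target. There are 200 camera calls.

## Working session

There is one attempt and no reset: what is moved stays moved. The work goes in short steps, Python scripts to look and compute and a tool call to move; the robot and the scene stay as the last step left them, time stands still between calls to the robot, and variables do not carry over. Pictures are saved under pics/ and viewed, at most 16 in all, crops included, and the job is handed in when it is done.

Besides the shell and the picture viewer there is one more tool, called after "Call:" as name(argument=value, ...), one argument or row to a line, values as JSON. apply_moves: Moves the arm, as the interface text tells. Shift numbers are shares of 0.25 m and turn numbers shares of 0.5 rad, none past 1 either way. Its arguments: {"type":"object","properties":{"plan":{"type":"string"},"hand":{"type":"number"},"newtons":{"type":"number"}},"required":["plan"]}

```bash
mkdir -p pics
python3 - <<'E'
from plant import bot,optics
import cv2
for n in("top","side"):
    f=optics.grab_frame(n);cv2.imwrite(f"pics/{n}0.png",cv2.resize(f["color"],(800,600)))
    R=cv2.Rodrigues(f["rvec"])[0];print(n,-R.T@f["tvec"].ravel(),f["intrinsics"])
s=bot.observe();print(s["ee_pos"],s["ee_rot"],s["clock"])
E
```

```text
top [0.402386   0.02035439 1.18225175] [[395.97131091   0.         250.49230518]
 [  0.         395.97131091 194.73850686]
 [  0.           0.           1.        ]]
side [0.21259251 0.7667452  0.54795192] [[346.50491623   0.         257.63766306]
 [  0.         346.50491623 195.22040299]
 [  0.           0.           1.        ]]
[0.19100294 0.51557371 0.24978239] [-1.79942377e+02 -3.49047970e-03  1.59670066e+02] 0.1
```

View pics/top0.png

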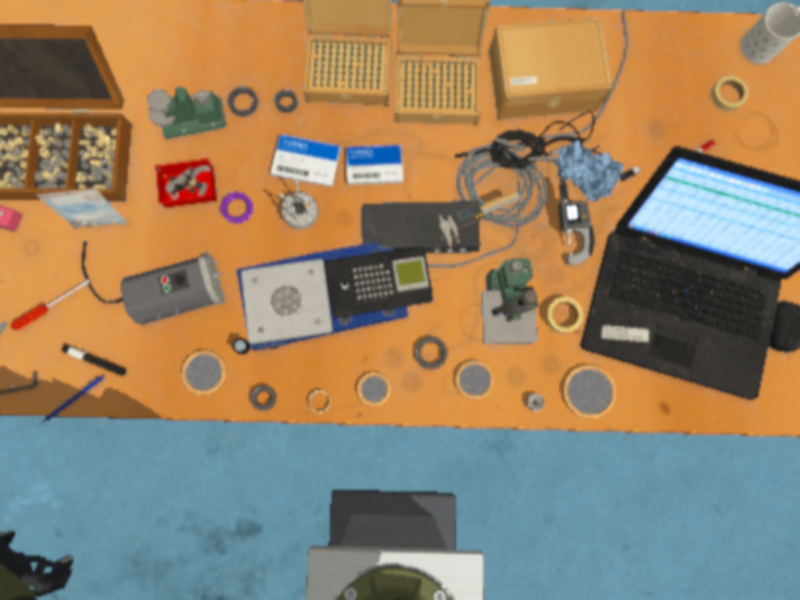

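View pics/side0.png

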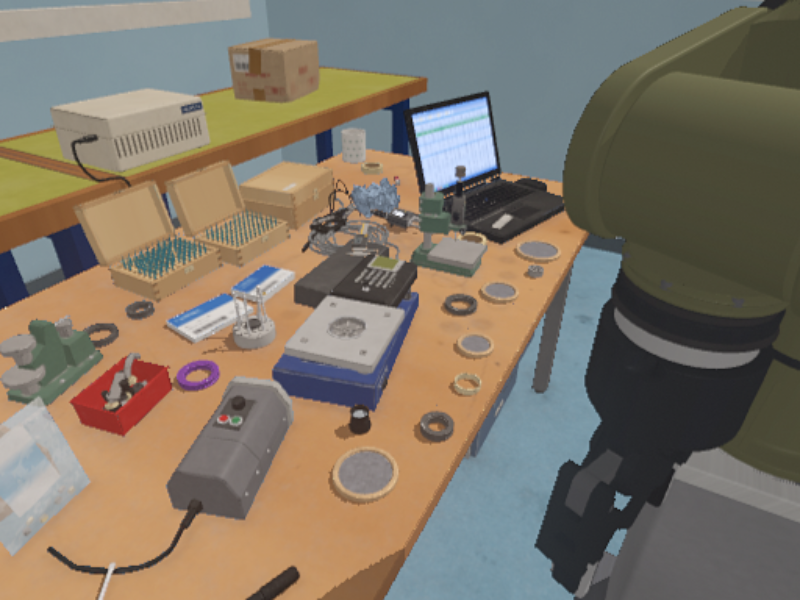

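The top view shows the dishes at (203,372), (373,388), (474,379) and (589,391). The parts are the large ring (430,351), small ring (262,397), brass (318,400) and disc (535,401). The loupe is at (240,345) and the tape at (565,314). Next I'll measure them.

```bash
cat > h.py <<'E'
from plant import bot,optics
import cv2,numpy as np
from scipy.spatial.transform import Rotation as Ro
def world(f,uv,z):
    R=cv2.Rodrigues(f["rvec"])[0];c=-R.T@f["tvec"].ravel()
    d=R.T@np.linalg.inv(f["intrinsics"])@np.array([uv[0],uv[1],1.]);return c+d*(z-c[2])/d[2]
def pix(f,p):
    return cv2.projectPoints(np.array([p],float),f["rvec"],f["tvec"],f["intrinsics"],None)[0].ravel()
def go(x,y,z,yaw):   # shift/turn in tool axes & units from the measured pose to tool-down pose
    s=bot.observe();A=Ro.from_euler("xyz",s["ee_rot"],degrees=True);B=Ro.from_euler("xyz",[180,0,yaw],degrees=True)
    print("shift",np.round(A.inv().apply(np.array([x,y,z])-s["ee_pos"])/.25,3),"turn",np.round((A.inv()*B).as_rotvec()/.5,3))
E
python3 - <<'E'
from h import *
f=optics.grab_frame("top");im=f["color"].astype(int)
hsv=cv2.cvtColor(f["color"],cv2.COLOR_BGR2HSV)
bench=np.median(im[225:275,60:400].reshape(-1,3),axis=0);print(bench)
d=(np.abs(im-bench).sum(2)>75).astype(np.uint8)
for n,(u,v),r,z in [("d70",(203,372),26,.009),("d50",(373,388),20,.009),("d60",(474,379),23,.009),("d86",(589,391),30,.009),("large",(430,351),22,.011),("small",(262,397),18,.013),("brass",(318,400),16,.01),("disc",(535,401),14,.014),("loupe",(240,345),12,.03),("tape",(565,314),20,.019)]:
    u,v=u*.64,v*.64;r=r*.64+2;m=np.zeros_like(d);cv2.circle(m,(round(u),round(v)),round(r),1,-1)
    p=np.argwhere(d&m)[:,::-1].astype(np.float32);(c,rad)=cv2.minEnclosingCircle(p)
    e=p.min(0)/2+p.max(0)/2
    print(n,np.round(e,1),np.round(c,1),"diam mm",round(rad*2*1.17/395*1000),np.round(world(f,c,z),4)[:2],np.round(world(f,p.mean(0),z),4)[:2])
cv2.imwrite("pics/crop.png",cv2.resize(f["color"][190:280,100:420],(800,225),interpolation=cv2.INTER_CUBIC))
E
```

```text
[ 69. 138. 211.]
d70 [130. 237.] [129.2 237. ] diam mm 85 [0.4657 0.3735] [0.4641 0.3719]
d50 [238.  247.5] [237.8 247.9] diam mm 68 [0.4425 0.0525] [0.4423 0.0522]
d60 [302.5 242. ] [302.4 241.4] diam mm 78 [ 0.4669 -0.1371] [ 0.4648 -0.1377]
d86 [375.5 249.5] [375.7 249.9] diam mm 109 [ 0.4478 -0.3529] [ 0.4486 -0.3536]
large [275. 225.] [274.5 224.9] diam mm 68 [ 0.5132 -0.0539] [ 0.5129 -0.0542]
small [167.5 253. ] [167.3 253.3] diam mm 57 [0.4213 0.2577] [0.4208 0.2571]
brass [203. 256.] [203. 256.] diam mm 49 [0.4163 0.1535] [0.4192 0.1545]
disc [340.5 256. ] [340.5 256. ] diam mm 45 [ 0.4272 -0.248 ] [ 0.4268 -0.2482]
loupe [154.5 219. ] [154.4 219.5] diam mm 58 [0.5174 0.2978] [0.5179 0.2974]
tape [362. 200.] [362. 201.] diam mm 89 [ 0.5907 -0.3127] [ 0.5915 -0.3102]
```

View pics/crop.png

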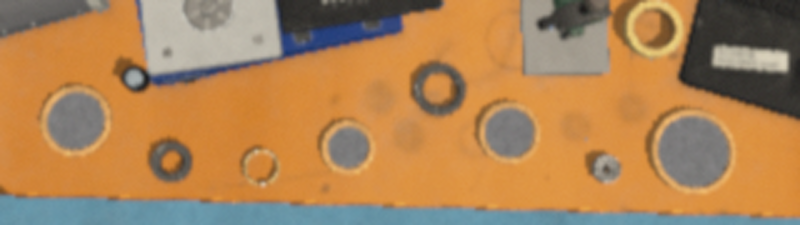

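The crop confirms the layout, with dish interiors clear of clutter. I'll move over the small ring.

Run:
```python
from h import *
go(.421,.257,.2,180)
f=optics.grab_frame("top");s=cv2.cvtColor(f["color"],cv2.COLOR_BGR2HSV)[...,1]
for n,(u,v),r in [("d70",(130,238),20),("d50",(238.5,248),15),("d60",(303,242),17),("d86",(377,250),22)]:
    m=np.zeros_like(s);cv2.circle(m,(round(u),round(v)),r,1,-1)
    _,lab,st,ce=cv2.connectedComponentsWithStats(((s<80)&(m>0)).astype(np.uint8))
    k=1+st[1:,4].argmax();print(n,ce[k],st[k,2:4],world(f,ce[k],.006)[:2].round(4))
```

```text
shift [-1.222 -0.65   0.2  ] turn [-0.002 -0.    -0.71 ]
d70 [129.91770574 237.87780549] [23 23] [0.4633 0.3721]
d50 [238.81725888 248.5177665 ] [16 16] [0.441  0.0496]
d60 [303.30821918 242.63013699] [19 20] [ 0.4634 -0.1403]
d86 [376.94184168 250.22455574] [28 28] [ 0.4471 -0.3575]
```

Call:
apply_moves(
  plan="-0.2 -0.11 0.03 0 0 -0.2; -0.4 -0.22 0.07 0 0 -0.4; -0.6 -0.33 0.1 0 0 -0.6; -0.8 -0.43 0.14 0 0 -0.71; -1 -0.54 0.17 0 0 -0.71; -1 -0.54 0.17 0 0 -0.71",
  hand=0.2,
  newtons=40,
)

```text
clock: 0.95
ee_pos: [0.3802, 0.2998, 0.2072]
ee_rot: [-179.9, -0.0, 179.7]
ft_force: [-0.5, 0.1, 0.1]
opening: 0.0687
grasp_force: 0.0
```

```bash
python3 -c "
from h import *
go(.421,.257,.15,180);print(bot.observe()['opening'])"
```

```text
shift [-0.164 -0.17   0.229] turn [-0.002 -0.002 -0.009]
0.06865201831759096
```

Call:
apply_moves(
  plan="-0.16 -0.17 0.2 0 0 0; -0.16 -0.17 0.2 0 0 0; -0.16 -0.17 0.2 0 0 0",
)

```text
clock: 1.32
ee_pos: [0.4184, 0.2601, 0.1577]
ee_rot: [-180.0, -0.0, 180.0]
ft_force: [0.4, -0.3, 0.0]
opening: 0.0685
grasp_force: 0.0
```

```bash
python3 -c "
from h import *
s=bot.observe();print(s['ee_pos'],s['ee_rot'])
f=optics.grab_frame('wrist');im=f['color'].copy()
print(pix(f,[.421,.257,.013]),pix(f,s['ee_pos']))
R=cv2.Rodrigues(f['rvec'])[0];print(-R.T@f['tvec'].ravel())
cv2.imwrite('pics/w1.png',im)"
```

```text
[0.41838839 0.26011303 0.15765762] [-1.79986181e+02 -4.98715235e-02  1.79979583e+02]
[247.43586858 186.437682  ] [250.38842578 264.02136378]
[0.33635872 0.26016039 0.28064309]
```

View pics/w1.png

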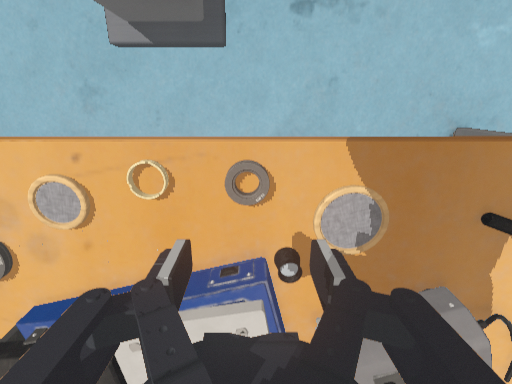

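The wrist view shows the small ring at (247.5,183.5), brass at (148,180), the dish_70 felt at about (351,219) and the dish_50 felt at about (57,202).

```bash
python3 -c "
from h import *
f=optics.grab_frame('wrist')
for n,p,z in [('small',(247.5,183.5),.013),('brass',(148,180),.01),('d70',(351.5,220),.006),('d50',(57.5,202),.006)]: print(n,world(f,p,z).round(4))
p=world(f,(247.5,183.5),.013)
go(p[0],p[1],.021,180)"
```

```text
small [0.4182 0.2577 0.013 ]
brass [0.4153 0.1534 0.01  ]
d70 [0.4629 0.3739 0.006 ]
d50 [0.4415 0.05   0.006 ]
shift [ 0.001 -0.013  0.551] turn [0.001 0.002 0.002]
```

Call:
apply_moves(
  plan="0 -0.012 0.2 0 0 0; 0 -0.012 0.4 0 0 0; 0 -0.012 0.52 0 0 0; 0 -0.012 0.55 0 0 0; 0 -0.012 0.55 0 0 0; 0 -0.012 0.55 0 0 0",
)

```text
clock: 2.17
ee_pos: [0.4192, 0.2574, 0.0218]
ee_rot: [179.9, 0.1, -180.0]
ft_force: [-0.5, -0.1, 0.1]
opening: 0.0682
grasp_force: 0.0
```

Call:
apply_moves(
  plan="0 0 0 0 0 0; 0 0 0 0 0 0; 0 0 0 0 0 0; 0 0 0 0 0 0; 0 0 0 0 0 0",
  hand=1,
)

```text
clock: 2.8
ee_pos: [0.4191, 0.2571, 0.0216]
ee_rot: [180.0, 0.1, -180.0]
ft_force: [-4.1, -1.8, 12.7]
opening: 0.0438
grasp_force: 38.4
```

```bash
python3 -c "
from h import *
cv2.imwrite('pics/w2.png',optics.grab_frame('wrist')['color'])
go(.463,.373,.06,180)"
```

```text
shift [-0.176  0.464 -0.153] turn [0.001 0.003 0.   ]
```

View pics/w2.png

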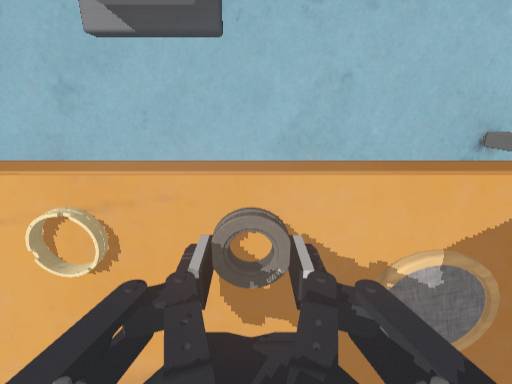

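The pads hold the small ring, at about (251,248), from both sides. I'll lift it and check.

Call:
apply_moves(
  plan="0 0 -0.1 0 0 0; 0 0 -0.2 0 0 0; 0 0 -0.2 0 0 0; 0 0 -0.2 0 0 0",
)

```text
clock: 3.35
ee_pos: [0.4183, 0.2566, 0.0697]
ee_rot: [-180.0, -0.0, -180.0]
ft_force: [-1.0, 0.0, -0.7]
opening: 0.0438
grasp_force: 40.6
```

```bash
python3 -c "
from h import *
s=bot.observe();print(s['ee_pos'],s['opening'],s['grasp_force'],s['ft_force'])
w=optics.grab_frame('wrist')['color'][160:320,150:360]
f=optics.grab_frame('side');u,v=pix(f,s['ee_pos']).astype(int);print(u,v)
c=f['color'][max(v-60,0):v+60,max(u-60,0):u+60]
cv2.imwrite('pics/w3.png',np.hstack([cv2.resize(w,(400,400),interpolation=2),cv2.resize(c,(400,400),interpolation=2)]))
go(.463,.373,.06,180)"
```

```text
[0.41831961 0.25663589 0.06969742] 0.043830178370028214 40.63942589020371 [-1.00552467  0.01299829 -0.70361236]
280 249
shift [-0.179  0.466  0.037] turn [-0.001 -0.003  0.   ]
```

View pics/w3.png

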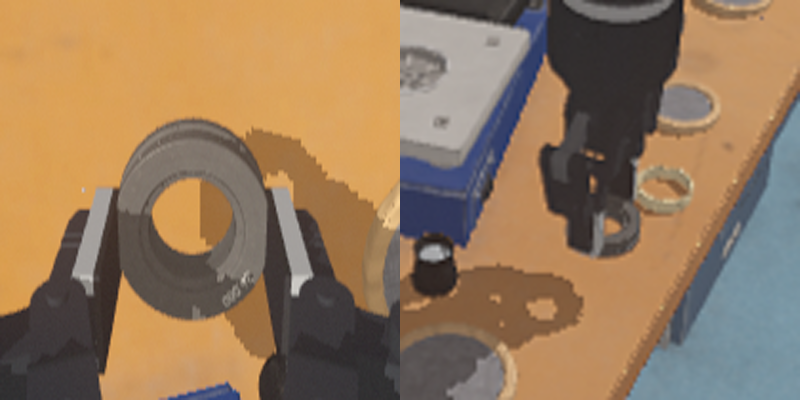

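The ring hangs level in the fingers and the loupe is untouched. Next I'll carry it to dish_70.

Call:
apply_moves(
  plan="-0.09 0.23 0 0 0 0; -0.18 0.466 0 0 0 0; -0.18 0.466 0 0 0 0; -0.18 0.466 0.05 0 0 0; -0.18 0.466 0.1 0 0 0; -0.18 0.466 0.14 0 0 0; -0.18 0.466 0.16 0 0 0; -0.18 0.466 0.16 0 0 0",
)

```text
clock: 4.45
ee_pos: [0.4635, 0.3731, 0.03]
ee_rot: [-180.0, -0.0, 180.0]
ft_force: [0.9, -0.7, -0.7]
opening: 0.044
grasp_force: 40.7
```

```bash
python3 -c "
from h import *
cv2.imwrite('pics/w4.png',optics.grab_frame('wrist')['color'])
go(.463,.373,.0285,180);print(bot.observe()['ft_force'])"
```

```text
shift [ 0.003 -0.001  0.008] turn [0. 0. 0.]
[ 0.26677117 -0.45566555 -0.99159257]
```

View pics/w4.png

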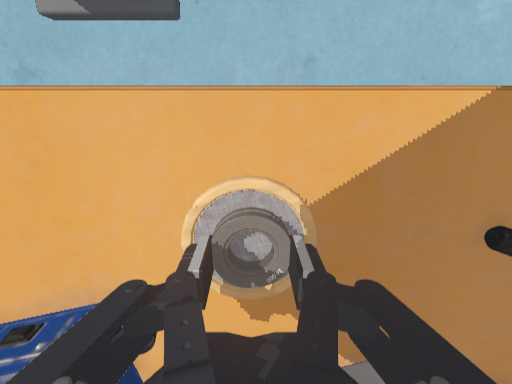

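The ring at (251,248) is inside the dish rim (182–315, 177–298), so I'll release it.

Call:
apply_moves(
  plan="0 0 0.007 0 0 0; 0 0 0.007 0 0 0",
)

```text
clock: 4.75
ee_pos: [0.4636, 0.3734, 0.0287]
ee_rot: [180.0, 0.0, -180.0]
ft_force: [-0.0, -0.7, -0.9]
opening: 0.044
grasp_force: 40.7
```

Call:
apply_moves(
  plan="0 0 0 0 0 0; 0 0 0 0 0 0; 0 0 -0.05 0 0 0; 0 0 -0.15 0 0 0; 0 0 -0.3 0 0 0; 0 0 -0.3 0 0 0",
  hand=0.3,
)

```text
clock: 5.5
ee_pos: [0.4648, 0.3742, 0.1074]
ee_rot: [179.8, 0.3, -180.0]
ft_force: [-0.6, 0.1, -0.8]
opening: 0.0599
grasp_force: 0.0
```

```bash
python3 -c "
from h import *
go(.4155,.1535,.1,180)"
```

```text
shift [ 0.197 -0.883  0.026] turn [0.007 0.01  0.   ]
```

Call:
apply_moves(
  plan="0.05 -0.22 0 0 0 0; 0.1 -0.44 0 0 0 0; 0.15 -0.66 0 0 0 0; 0.197 -0.883 0 0 0 0; 0.197 -0.883 0 0 0 0; 0.197 -0.883 0 0 0 0",
)

```text
clock: 6.25
ee_pos: [0.4147, 0.1528, 0.1037]
ee_rot: [180.0, 0.0, 180.0]
ft_force: [-0.0, -0.0, -1.2]
opening: 0.0599
grasp_force: 0.0
```

```bash
python3 -c "
from h import *
f=optics.grab_frame('wrist');cv2.imwrite('pics/w5.png',f['color'])
print(pix(f,[.4153,.1534,.01]))
np.savez('w5.npz',**f)
go(.4155,.1535,.0215,180)"
```

```text
[251.02678208 201.89717901]
shift [-0.003  0.001  0.329] turn [0.    0.001 0.001]
```

View pics/w5.png

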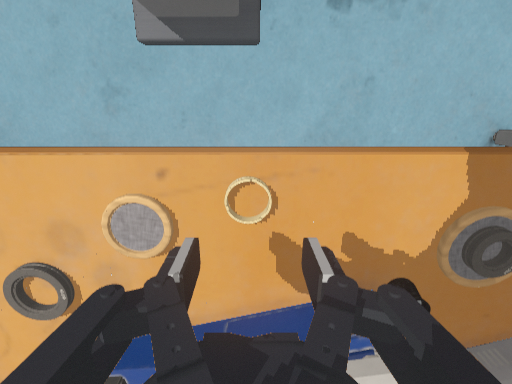

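Brass sits at (248,200), aligned with the TCP. The small ring lies flat in dish_70 at (490,250), and the large ring's top is at about (39,291). I'll grasp the brass.

Call:
apply_moves(
  plan="0 -0.003 0.15 0 0 0; 0 -0.003 0.28 0 0 0; 0 -0.003 0.328 0 0 0; 0 -0.003 0.328 0 0 0; 0 -0.003 0.328 0 0 0",
)

```text
clock: 6.92
ee_pos: [0.415, 0.1522, 0.0225]
ee_rot: [180.0, 0.1, -180.0]
ft_force: [-0.0, 0.4, 0.2]
opening: 0.0598
grasp_force: 0.0
```

Call:
apply_moves(
  plan="0 0 0 0 0 0; 0 0 0 0 0 0; 0 0 0 0 0 0; 0 0 0 0 0 0",
  hand=1,
  newtons=30,
)

```text
clock: 7.42
ee_pos: [0.4149, 0.152, 0.0226]
ee_rot: [180.0, 0.1, -180.0]
ft_force: [-2.2, 0.4, 9.3]
opening: 0.0391
grasp_force: 29.1
```

Call:
apply_moves(
  plan="0 0 -0.1 0 0 0; 0 0 -0.25 0 0 0; 0 0 -0.25 0 0 0; 0 0 -0.25 0 0 0",
)

```text
clock: 7.92
ee_pos: [0.4142, 0.1517, 0.0839]
ee_rot: [180.0, 0.0, -180.0]
ft_force: [-0.3, -0.0, 0.2]
opening: 0.0393
grasp_force: 30.5
```

```bash
python3 -c "
from h import *
go(.4634,-.14,.0835,180)
f=dict(np.load('w5.npz'));print(world(f,(39,291),.011), world(f,(138,223.5),.006))"
```

```text
shift [-1.970e-01 -1.167e+00  1.000e-03] turn [0. 0. 0.]
[ 0.50696996 -0.05140862  0.011     ] [0.43762636 0.05158475 0.006     ]
```

Call:
apply_moves(
  plan="-0.04 -0.24 0 0 0 0; -0.08 -0.48 0 0 0 0; -0.12 -0.72 0 0 0 0; -0.16 -0.96 0 0 0 0; -0.16 -0.96 0 0 0 0",
)

```text
clock: 8.55
ee_pos: [0.4542, -0.0914, 0.083]
ee_rot: [180.0, -0.1, 179.7]
ft_force: [0.2, 1.6, -1.2]
opening: 0.0387
grasp_force: 30.6
```

Call:
apply_moves(
  plan="-0.037 -0.207 0 0 0 0; -0.037 -0.207 0 0 0 0; -0.037 -0.207 0 0 0 0; -0.037 -0.207 0.1 0 0 0; -0.037 -0.207 0.18 0 0 0; -0.037 -0.207 0.2 0 0 0; -0.037 -0.207 0.2 0 0 0",
)

```text
clock: 9.43
ee_pos: [0.4637, -0.1393, 0.0341]
ee_rot: [180.0, -0.0, -179.9]
ft_force: [-0.7, 0.2, -0.7]
opening: 0.0391
grasp_force: 30.6
```

```bash
python3 -c "
from h import *
go(.4634,-.14,.0285,180)
f=optics.grab_frame('wrist');cv2.imwrite('pics/w6.png',f['color'])"
```

```text
shift [ 0.001 -0.003  0.023] turn [ 0.    -0.001  0.002]
```

View pics/w6.png

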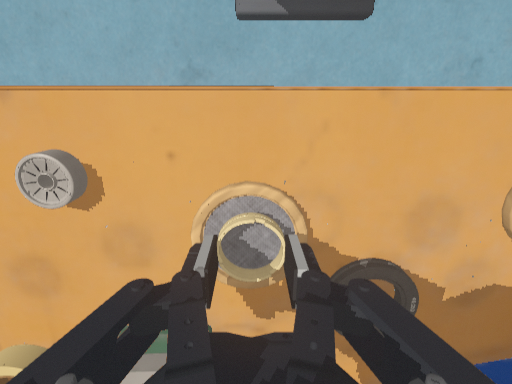

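The brass at (251,247) is within dish_60, whose rim spans about (192–308, 182–300). The large ring at (375,295) is clear. I'll lower and release.

Call:
apply_moves(
  plan="0 0 0.021 0 0 0; 0 0 0.021 0 0 0; 0 0 0.021 0 0 0",
)

```text
clock: 9.85
ee_pos: [0.4637, -0.14, 0.0289]
ee_rot: [-180.0, 0.0, -180.0]
ft_force: [-0.1, -0.8, -0.6]
opening: 0.0393
grasp_force: 30.6
```

Call:
apply_moves(
  plan="0 0 0 0 0 0; 0 0 0 0 0 0; 0 0 -0.05 0 0 0; 0 0 -0.15 0 0 0; 0 0 -0.3 0 0 0; 0 0 -0.3 0 0 0",
  hand=0.35,
)

```text
clock: 10.6
ee_pos: [0.4649, -0.1404, 0.1069]
ee_rot: [-179.9, 0.3, -180.0]
ft_force: [1.4, 0.3, -0.3]
opening: 0.0555
grasp_force: 0.0
```

```bash
python3 -c "
from h import *
go(.42,-.248,.1,180)"
```

```text
shift [ 0.18  -0.43   0.028] turn [-0.004  0.01   0.   ]
```

Call:
apply_moves(
  plan="0.09 -0.21 0 0 0 0; 0.18 -0.43 0 0 0 0; 0.18 -0.43 0 0 0 0; 0.18 -0.43 0 0 0 0",
)

```text
clock: 11.1
ee_pos: [0.4185, -0.2472, 0.1035]
ee_rot: [180.0, -0.0, 180.0]
ft_force: [-0.6, -0.4, 0.7]
opening: 0.0555
grasp_force: 0.0
```

```bash
python3 -c "
from h import *
f=optics.grab_frame('wrist');cv2.imwrite('pics/w7.png',f['color'])
np.savez('w7.npz',**f)
go(.42,-.248,.0215,180);print(pix(f,[.42,-.248,.014]))"
```

```text
shift [-0.005 -0.005  0.328] turn [ 0.001 -0.001  0.001]
[249.38010006 204.74635545]
```

View pics/w7.png

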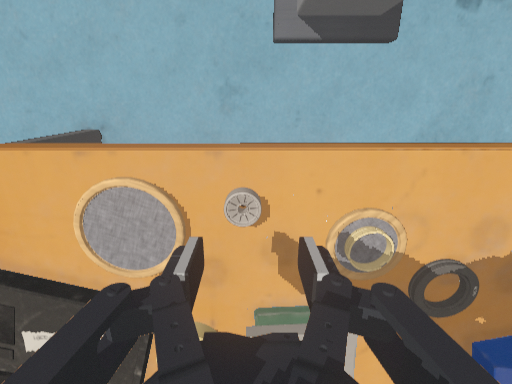

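The disc top is at (242,208). Brass lies in dish_60 at (367,247), the large ring is at (444,288), and the dish_86 felt is at (129,226).

```bash
python3 -c "
from h import *
f=dict(np.load('w7.npz'))
p=world(f,(242,208.5),.014);print(p, world(f,(444,287.5),.011), world(f,(129,226),.006))
go(p[0],p[1],.0225,180)"
```

```text
[ 0.42342451 -0.25428368  0.014     ] [ 0.50665771 -0.06104556  0.011     ] [ 0.44368522 -0.35672896  0.006     ]
shift [-0.019 -0.03   0.324] turn [ 0.001 -0.001  0.001]
```

Call:
apply_moves(
  plan="-0.02 -0.025 0.15 0 0 0; -0.02 -0.025 0.28 0 0 0; -0.02 -0.025 0.325 0 0 0; -0.02 -0.025 0.325 0 0 0; -0.02 -0.025 0.325 0 0 0",
)

```text
clock: 11.78
ee_pos: [0.4244, -0.2538, 0.0237]
ee_rot: [-179.9, 0.1, -180.0]
ft_force: [-0.5, 0.0, -0.0]
opening: 0.0554
grasp_force: 0.0
```

Call:
apply_moves(
  plan="0 0 0 0 0 0; 0 0 0 0 0 0; 0 0 0 0 0 0; 0 0 0 0 0 0",
  hand=1,
)

```text
clock: 12.28
ee_pos: [0.4241, -0.2539, 0.0236]
ee_rot: [-180.0, 0.1, -180.0]
ft_force: [-1.3, 1.9, 8.8]
opening: 0.03
grasp_force: 29.0
```

Call:
apply_moves(
  plan="0 0 -0.1 0 0 0; 0 0 -0.25 0 0 0; 0 0 -0.25 0 0 0; 0 0 -0.25 0 0 0",
)

```text
clock: 12.78
ee_pos: [0.4235, -0.2536, 0.0847]
ee_rot: [180.0, -0.0, -180.0]
ft_force: [-0.5, 0.5, -1.9]
opening: 0.0301
grasp_force: 30.2
```

```bash
python3 -c "
from h import *
go(.441,.05,.0835,180)
f=optics.grab_frame('wrist');cv2.imwrite('pics/w8.png',f['color'][140:330,150:360])"
```

```text
shift [-0.07   1.214  0.005] turn [ 0. -0.  0.]
```

View pics/w8.png

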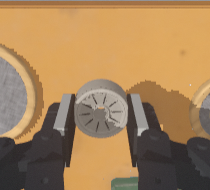

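The disc is held squarely at crop (101,108). I'll carry it to dish_50.

Call:
apply_moves(
  plan="-0.02 0.24 0 0 0 0; -0.03 0.48 0 0 0 0; -0.05 0.72 0 0 0 0; -0.06 0.96 0 0 0 0; -0.06 0.96 0 0 0 0",
)

```text
clock: 13.45
ee_pos: [0.4381, -0.0104, 0.0842]
ee_rot: [180.0, -0.1, -179.7]
ft_force: [-0.7, -0.4, -2.1]
opening: 0.0303
grasp_force: 30.4
```

Call:
apply_moves(
  plan="-0.01 0.254 0 0 0 0; -0.01 0.254 0 0 0 0; -0.01 0.254 0 0 0 0; -0.01 0.254 0.1 0 0 0; -0.01 0.254 0.18 0 0 0; -0.01 0.254 0.195 0 0 0; -0.01 0.254 0.195 0 0 0",
)

```text
clock: 14.32
ee_pos: [0.4413, 0.0491, 0.0365]
ee_rot: [-180.0, -0.0, 179.9]
ft_force: [0.1, 0.0, -2.1]
opening: 0.0302
grasp_force: 30.5
```

```bash
python3 -c "
from h import *
go(.4405,.05,.0298,180)
f=optics.grab_frame('wrist');cv2.imwrite('pics/w9.png',f['color'])"
```

```text
shift [0.003 0.004 0.027] turn [-0.    -0.    -0.002]
```

View pics/w9.png

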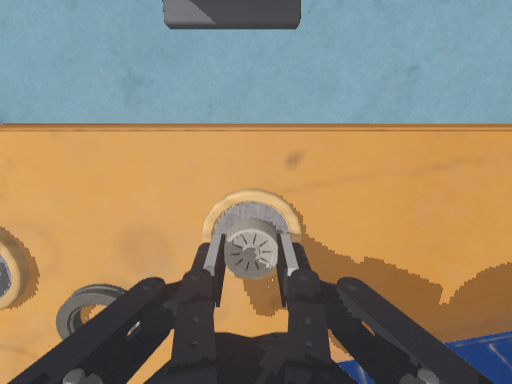

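The disc at (250,250) is centred over dish_50 (rim 203–300). I'll lower and release.

Call:
apply_moves(
  plan="0.002 0.004 0.02 0 0 0; 0.002 0.004 0.026 0 0 0; 0.002 0.004 0.026 0 0 0",
)

```text
clock: 14.75
ee_pos: [0.4407, 0.0509, 0.0298]
ee_rot: [-180.0, 0.0, -180.0]
ft_force: [-0.5, 0.2, -0.7]
opening: 0.0303
grasp_force: 30.5
```

Call:
apply_moves(
  plan="0 0 0 0 0 0; 0 0 0 0 0 0; 0 0 -0.05 0 0 0; 0 0 -0.15 0 0 0; 0 0 -0.3 0 0 0; 0 0 -0.3 0 0 0",
  hand=0.45,
)

```text
clock: 15.5
ee_pos: [0.442, 0.0509, 0.1078]
ee_rot: [180.0, 0.3, -180.0]
ft_force: [-0.7, 0.4, 0.0]
opening: 0.047
grasp_force: 0.0
```

```bash
python3 -c "
from h import *
go(.51,-.055,.105,180)"
```

```text
shift [-0.272 -0.424  0.013] turn [0.    0.011 0.   ]
```

Call:
apply_moves(
  plan="0 -0.2 -0.13 0 0 0; -0.13 -0.424 -0.13 0 0 0; -0.27 -0.424 -0.13 0 0 0; -0.27 -0.424 -0.13 0 0 0; -0.27 -0.424 -0.13 0 0 0",
  hand=0,
)

```text
clock: 16.12
ee_pos: [0.5075, -0.0549, 0.1367]
ee_rot: [180.0, -0.1, -180.0]
ft_force: [-1.2, 0.3, -0.3]
opening: 0.0853
grasp_force: 0.0
```

```bash
python3 -c "
from h import *
f=optics.grab_frame('wrist');cv2.imwrite('pics/w10.png',f['color'])
np.savez('w10.npz',**f)
go(.51,-.055,.0205,180);print(pix(f,[.51,-.055,.011]))"
```

```text
shift [-0.011 -0.001  0.466] turn [ 0.    -0.002  0.001]
[250.25485899 192.27840197]
```

View pics/w10.png

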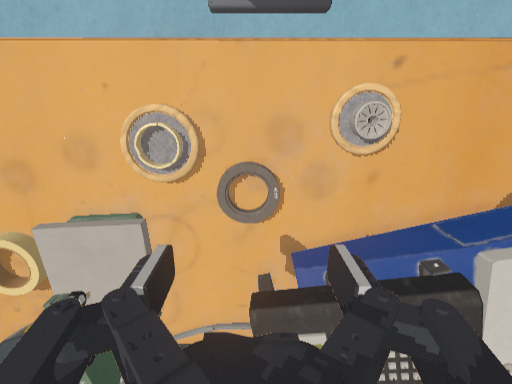

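The large ring is at (249.5,192), as predicted. Brass at (159,146) and the disc at (372,120) lie inside their dishes.

Call:
apply_moves(
  plan="-0.01 0 0.15 0 0 0; -0.01 0 0.3 0 0 0; -0.01 0 0.42 0 0 0; -0.01 0 0.472 0 0 0; -0.01 0 0.472 0 0 0; -0.01 0 0.472 0 0 0",
)

```text
clock: 16.92
ee_pos: [0.5112, -0.0552, 0.0205]
ee_rot: [-180.0, 0.1, -180.0]
ft_force: [-0.5, -0.4, -0.2]
opening: 0.0852
grasp_force: 0.0
```

Call:
apply_moves(
  plan="0 0 0 0 0 0; 0 0 0 0 0 0; 0 0 0 0 0 0; 0 0 0 0 0 0; 0 0 0 0 0 0",
  hand=1,
  newtons=35,
)

```text
clock: 17.55
ee_pos: [0.5112, -0.0553, 0.0207]
ee_rot: [-180.0, 0.1, -180.0]
ft_force: [-5.0, 0.3, 15.3]
opening: 0.0587
grasp_force: 34.2
```

Call:
apply_moves(
  plan="0 0 -0.1 0 0 0; 0 0 -0.25 0 0 0; 0 0 -0.4 0 0 0; 0.01 0 -0.4 0 0 0; 0.01 0 -0.4 0 0 0",
)

```text
clock: 18.18
ee_pos: [0.5077, -0.0551, 0.1188]
ee_rot: [180.0, -0.0, -180.0]
ft_force: [-0.3, 0.2, -1.2]
opening: 0.0583
grasp_force: 38.2
```

```bash
python3 -c "
from h import *
go(.446,-.357,.1,180)"
```

```text
shift [ 0.247 -1.208  0.075] turn [ 0.    -0.001  0.   ]
```

Call:
apply_moves(
  plan="0.15 -0.1 0 0 0 0; 0.25 -0.3 0 0 0 0; 0.25 -0.5 0 0 0 0; 0.25 -0.7 0 0 0 0; 0.25 -0.9 0 0 0 0; 0.25 -0.9 0 0 0 0",
)

```text
clock: 18.92
ee_pos: [0.4448, -0.2825, 0.1178]
ee_rot: [179.9, -0.1, 179.8]
ft_force: [-0.1, 0.8, -1.1]
opening: 0.0583
grasp_force: 38.3
```

Call:
apply_moves(
  plan="0 -0.15 0 0 0 0; 0 -0.308 0 0 0 0; 0 -0.308 0 0 0 0; 0 -0.308 0.15 0 0 0; 0 -0.308 0.25 0 0 0; 0 -0.308 0.31 0 0 0; 0 -0.308 0.33 0 0 0; 0 -0.308 0.33 0 0 0",
)

```text
clock: 19.92
ee_pos: [0.446, -0.357, 0.0371]
ee_rot: [-180.0, 0.0, -180.0]
ft_force: [0.0, -0.1, -1.0]
opening: 0.0586
grasp_force: 38.4
```

```bash
python3 -c "
from h import *
f=optics.grab_frame('wrist');cv2.imwrite('pics/w11.png',f['color'])
go(.446,-.357,.0275,180)"
```

```text
shift [0.    0.001 0.04 ] turn [-0.001  0.002  0.001]
```

View pics/w11.png

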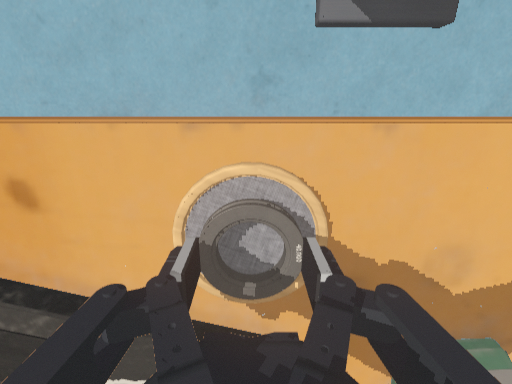

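The ring at (251,249) is level over dish_86 (rim 175–328, from 163). I'll lower and release.

Call:
apply_moves(
  plan="0 0 0.02 0 0 0; 0 0 0.039 0 0 0; 0 0 0.039 0 0 0; 0 0 0.039 0 0 0",
)

```text
clock: 20.48
ee_pos: [0.4457, -0.3572, 0.027]
ee_rot: [-180.0, 0.0, -180.0]
ft_force: [0.4, -0.2, -1.1]
opening: 0.0586
grasp_force: 38.4
```

Call:
apply_moves(
  plan="0 0 0 0 0 0; 0 0 0 0 0 0; 0 0 -0.05 0 0 0; 0 0 -0.2 0 0 0; 0 0 -0.4 0 0 0; 0 0 -0.6 0 0 0; 0 0 -0.6 0 0 0; 0 0 -0.6 0 0 0",
  hand=0.1,
)

```text
clock: 21.48
ee_pos: [0.4455, -0.357, 0.177]
ee_rot: [180.0, -0.0, -180.0]
ft_force: [-0.1, -0.6, -0.6]
opening: 0.0769
grasp_force: 0.0
```

```bash
python3 -c "
from h import *
f=optics.grab_frame('wrist')['color'];s=optics.grab_frame('side')['color'][130:384,150:400]
a=cv2.resize(f,(800,600))[0:340];b=cv2.resize(s,(256,260))
cv2.imwrite('pics/w12.png',np.hstack([cv2.resize(f[:300],(440,258)),cv2.resize(s,(254,258))]))"
```

```text
(no output)
```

View pics/w12.png

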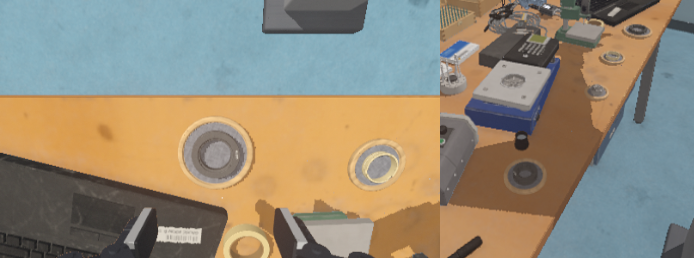

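All four parts lie inside their dishes, with the large ring at (217,153) in dish_86. The tape and loupe stand where they were. I'll hand in.

```bash
python3 -c "
from plant import workorder
print(workorder.job_done())"
```

```text
the job is handed in; nothing more can be done
None
```

All four parts are in their size-matched dishes (large ring in dish_86, small ring in dish_70, brass in dish_60, disc in dish_50), with tape and loupe untouched; the job was handed in at about 21.6 s, and the hand-in call returned no verdict.

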